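Release the transport lock of a slide scanner

TASK

The slide scanner on the microscope desk has just been unpacked and its carriage is still locked. Release the transport lock: slide the round knob on top of the scanner along its slot towards the glass window, all the way to its end stop, and let go of it. Leave the bar-shaped size slide next to it as it is set.

Things in the scene. Friction and masses are not known exactly. Their poses are not given: they have to be found in the camera images.
- scanner: Slide scanner: white box 300 (x) x 230 (y) x 70 mm high, fixed to the desk, may stand turned. Origin: centre of underside, z up. Dark-framed glass window, 134 x 190 mm, in its +x half. In its -x half two aluminium plates, tops 74 mm above the desk, lie 65 mm to either side of the middle, each with a slot along x and a black grip. Either grip may be on either side.
- lock_knob (a point): Transport lock: an upright round black plastic knob, 28 mm in diameter, 28 mm high, underside 77 mm and top 105 mm above the desk. This point is on its axis at mid-height, 91 mm above the desk. Its x axis runs along the slot towards the glass window, z up; the knob does not turn.
- lock (a joint): Travel of the lock knob along its slot in m: 0 at the stop farthest from the glass (locked), growing towards the glass to 0.065 at the end stop nearest it (released). Starts between 0 and 0.020. About 2 N of steady friction, no spring or detent; stays where it is left.
- size_bar (a point): Size slide, not to be moved: a flat black plastic bar, 12 mm along its slot, 50 mm across it, 22 mm high, top 99 mm above the desk; this point is its centre, 88 mm above the desk. Same axes as the lock knob. It slides as easily, in its own slot 130 mm beside the knob's, and may be anywhere along it.

How it is judged (in metres and radians):
At the end, for the whole second after the job is handed in: The round lock knob is at the end stop nearest the glass (travel above 55 mm of 65 mm) and at rest, and the size bar is within 12 mm of where it was at the start (value of joint lock above 0.055 m and velocity of joint lock between -0.01 and 0.01 m/s and distance of size_bar from where it was at the start of the episode below 0.012 m); the robot touches nothing.
It fails at once if the size slide is shifted by more than 12 mm (distance of size_bar from where it was at the start of the episode above 0.012 m).
It also fails if it takes over 29 s, if anything falls off the work surface, if the arm or the gripper's body presses on something with over 40 N, if the wrist force passes 120 N, or if a joint passes its speed limit or range.

ROBOT

A 7-joint arm with a two-finger parallel gripper is mounted at the origin on the work surface. World frame = base frame: x ahead of the robot, y to its left, z up, the work surface at z = 0. Lengths are in m, angles in degrees, forces in N, time in s.
With the tool pointing down it reaches from about 0.425 to 0.925 m from the base axis. Payload 6.8 kg.
Tool frame: the origin (TCP) lies at the very end of the fingers, on their centre line; the grasp point (between the pads) lies 19 mm behind it; z points along the fingers, y is the line along which they close (so a half turn about z gives the same grasp; the last joint's range is limited). The gripper opens to 88 mm and grips with 3 to 60 N. Pads are 20 mm wide; open, the fingers measure 115 mm over their backs; the gripper's body (75 mm by 178 mm) begins 61 mm behind the grasp point.
Start: joints at [-73.402, 27.33, 1.283, 89.118, -0.659, 63.558, -4.761], TCP at [0.261, 0.622, 0.223] pointing down, gripper open.
Joint ranges: [-169.35, 169.35], [-19.33, 120.38], [-80.79, 83.38], [13.8, 139.57], [-78.32, 258.32], [9.67, 109.79], [-169.56, 169.56]. Speed limits (degrees/s): [136.94, 136.94, 180, 180, 180, 180, 180].

INTERFACE

Orientations are given as [roll, pitch, yaw] about the fixed x, y, z axes, in that order (R = Rz(yaw) Ry(pitch) Rx(roll)).
In Python, from station import r, grab_frame gives the robot as it stands. The module is installed in compiled form; this text tells all that it offers. Calls block until the motion is done:
- r.movep(position, orientation): joint-space move of the TCP to a pose.
- r.move_l(position, rotation=None, v=0.15): straight line of the TCP; rotation=None keeps the orientation; v is the mean speed in m/s.
- r.move_joints(angles): joint-space move.
- r.grip(opening): finger opening in m; the grip force is fixed at half the most; returns when the fingers have stopped.
- r.sleep(seconds).
- r.inverse_kinematics(position, orientation): joint angles nearest the present ones, or None.
- grab_frame(name): name is "side" or "top" or "wrist"; returns a dict with "image" (420x560x3 uint8, red, green, blue), "mtx" (3x3 intrinsics, pixels), "xyz" and "rotation" of the camera in the world; the wrist camera has in their place "tool_from_camera" (4x4, takes a point from camera to tool coordinates, whose origin is the TCP and whose axes are the flange's). Camera axes: x right, y up, looking along -z (the intrinsics and any distortion apply to the point x, -y, -z); pixel columns grow to the right and rows downward; lengths in m; the calibration is good to about 2 mm. A picture is of the moment at which its call begins: read the wrist's pose just before it. There is no depth.
A pose or a line that the arm cannot do raises r.MotionError and nothing moves.
- r.sign_off(): hands the job in; it is judged then, once.
Readings, each from a call of its own:
- r.read_t(): time.
- r.read_joint_pos(): joint angles.
- r.read_joint_vel(): joint speeds.
- r.read_joint_efforts(): joint torques, N m.
- r.read_position(): TCP position.
- r.read_orientation(): TCP orientation.
- r.read_ft_force(): force on the tool from outside, world axes, zero at the start.
- r.read_torque(): the same for the moment, N m.
- r.read_width(): finger opening in m.
- r.read_grip_force(): force on a finger pad.
Only numpy, scipy, OpenCV 4.12 (cv2) and the standard library are available. Lean on these libraries where they do the work, as an engineer would, in place of code of your own. Each camera call takes 0.05 s, during which the arm holds its last target. There are 200 camera calls.

## Working session

There is one attempt and no reset: what is moved stays moved. The work goes in short steps, each a Python script; the robot and the scene stay as the last script left them, time stands still between calls to the robot, and variables do not carry over. Pictures are saved under pics/ and viewed, at most 10 in all, crops included, and the job is handed in when it is done.

```bash
mkdir -p pics
python3 - <<'E'
from station import r, grab_frame
import cv2
for n in ("top","side"):
    f=grab_frame(n); cv2.imwrite(f"pics/{n}0.png",f["image"][:,:,::-1]); print({k:v for k,v in f.items() if k!="image"})
print(r.read_t(), r.read_orientation())
E
```

```text
{'mtx': array([[450.06625886,   0.        , 276.17306123],
       [  0.        , 450.06625886, 211.60733218],
       [  0.        ,   0.        ,   1.        ]]), 'xyz': array([0.45785343, 0.02565293, 0.71146673]), 'rotation': array([ 10.19184636,  -1.93078612, -91.56137974])}
{'mtx': array([[397.54576158,   0.        , 280.19874354],
       [  0.        , 397.54576158, 199.19343403],
       [  0.        ,   0.        ,   1.        ]]), 'xyz': array([ 0.55077903, -0.46287079,  0.53541975]), 'rotation': array([46.55138977, -0.97037705, -2.1773239 ])}
0.1 [-1.79909814e+02  7.22948798e-03  1.57209154e+02]
```

View pics/top0.png

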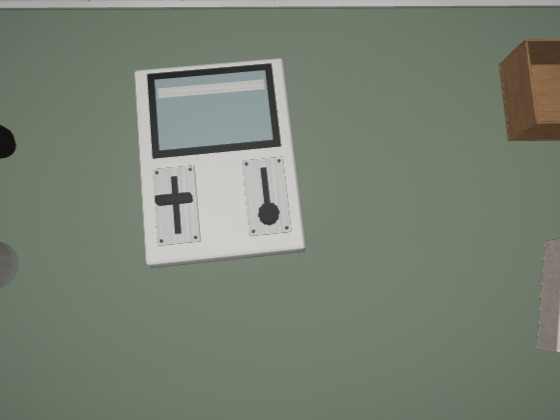

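View pics/side0.png

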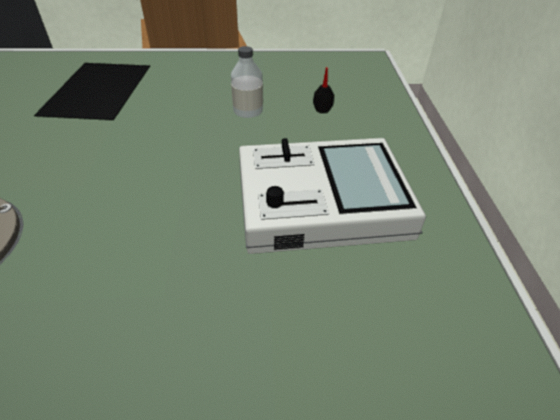

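The top view shows the scanner with its window towards the top of the image. The knob top is at about (268,213), its slot's window end at about (264,168), and the size bar at about (174,199). The side view shows a bottle (cap at 245,50, base at 248,115) close to the arm's path.

```bash
cat > h.py <<'E'
import numpy as np
from scipy.spatial.transform import Rotation as R
def ray(uv,K,T,z):
    "pixel -> world point at height z; T = (rotation matrix, origin)"
    M,o=T; d=M@(np.array([1,-1,-1])*(np.linalg.inv(K)@[uv[0],uv[1],1.])); return o+d*(z-o[2])/d[2]
def cam(f): return R.from_euler('xyz',f["rotation"],degrees=True).as_matrix(), np.array(f["xyz"])
E
python3 - <<'E'
from station import r, grab_frame
from h import *
f=grab_frame("top"); K=f["mtx"]; T=cam(f)
for n,uv,z in [("c1",(137,71),.07),("c2",(283,60),.07),("c3",(301,247),.07),("c4",(148,263),.07),("knob",(268,213),.105),("bar",(174,199),.099),
  ("slotend",(264,168),.074),("wTL",(149,75),.07),("wTR",(273,66),.07),("wBR",(280,148),.07),("wBL",(152,157),.07),("bottle",(0,265),.1)]:
    print(n,ray(uv,K,T,z).round(4))
f=grab_frame("side"); K=f["mtx"]; T=cam(f)
print("knob side",ray((275,190),K,T,.105).round(4)); b=ray((248,113),K,T,0); print("bottle",b)
for z in (.1,.15,.2,.25): print(z,ray((245,50),K,T,z).round(3))
for p in ((.50,.03,.3),(.50,.03,.082),(.57,.03,.082)):
  for y in (0,90,-90): print(p,y,r.inverse_kinematics(p,[180,0,y]))
E
```

```text
c1 [0.7939 0.2063 0.07  ]
c2 [ 0.81   -0.0161  0.07  ]
c3 [ 0.5204 -0.0333  0.07  ]
c4 [0.503  0.1832 0.07  ]
knob [0.5647 0.0135 0.105 ]
bar [0.5881 0.1425 0.099 ]
slotend [0.6371 0.0171 0.074 ]
wTL [0.7872 0.1882 0.07  ]
wTR [ 8.002e-01 -4.000e-04  7.000e-02]
wBR [ 0.6686 -0.0074  0.07  ]
wBL [0.6578 0.1809 0.07  ]
bottle [0.5031 0.3701 0.1   ]
knob side [0.5678 0.0127 0.105 ]
bottle [0.51179807 0.4206406  0.        ]
0.1 [0.505 0.568 0.1  ]
0.15 [0.51 0.45 0.15]
0.2 [0.515 0.331 0.2  ]
0.25 [0.521 0.213 0.25 ]
(0.5, 0.03, 0.3) 0 [-52.30938854   7.21660015  46.71466307 109.09241352  -5.74252919
  66.05287396 -93.48481798]
(0.5, 0.03, 0.3) 90 [-42.44524417   6.54877344  35.32833771 108.64621872  -4.13797308
  66.05868988  -5.61202882]
(0.5, 0.03, 0.3) -90 [ 46.15668257  17.45216487 -67.46909982 103.70826504  17.11613772
  70.262223   153.72177111]
(0.5, 0.03, 0.082) 0 [-43.79851232  27.85906095  42.24911888 121.63656551 -28.8098743
  40.69078218 -72.39592951]
(0.5, 0.03, 0.082) 90 [-32.65366152  24.19699615  27.3142578  121.00595308 -17.56358295
  38.55514635   6.47294653]
(0.5, 0.03, 0.082) -90 [ -7.5196668   22.25075712  -3.68858948 119.37119914   2.24560992
  38.44108571 167.3065195 ]
(0.57, 0.03, 0.082) 0 [-37.35119302  32.44544808  37.50417537 112.20576147 -27.7636625
  44.52205583 -73.8493653 ]
(0.57, 0.03, 0.082) 90 [-30.97397871  30.14656731  28.48943536 111.81060367 -20.55503452
  43.02230526   9.49781227]
(0.57, 0.03, 0.082) -90 [ -4.50714209  27.63441591  -6.09901194 109.98185012   4.17569813
  42.59303064 167.00864599]
```

Top and side agree on the knob within 3 mm, at about (0.566, 0.013), with the slot at about 4.4° yaw. The bottle is about 0.17 m tall and lies in the path, so I'll lift first, then go above the knob and look from close by. Closing the fingers along the slot tolerates errors both along and across it.

Run:
```python
from station import r, grab_frame
from h import *
import cv2
p=r.read_position(); r.move_l([p[0],p[1],.40],v=.25)
r.movep([.566,.013,.32],[180,0,94.4]); r.move_l([.566,.013,.2],v=.2)
P=r.read_position(); O=r.read_orientation(); f=grab_frame("wrist")
cv2.imwrite("pics/w1.png",f["image"][:,:,::-1]); np.savez("w1.npz",P=P,O=O,K=f["mtx"],TC=f["tool_from_camera"])
print(P,O,r.read_t(),f["tool_from_camera"])
```

```text
[0.56673444 0.01303505 0.20087933] [1.79927070e+02 6.63858215e-03 9.44067203e+01] 4.2917 [[ 5.30227926e-04  9.63223350e-01  2.68701502e-01  7.40981507e-02]
 [ 9.99999681e-01 -3.50419751e-04 -7.17135072e-04  4.37800897e-04]
 [-5.96602933e-04  2.68701796e-01 -9.63223229e-01 -1.61976593e-01]
 [ 0.00000000e+00  0.00000000e+00  0.00000000e+00  1.00000000e+00]]
```

View pics/w1.png

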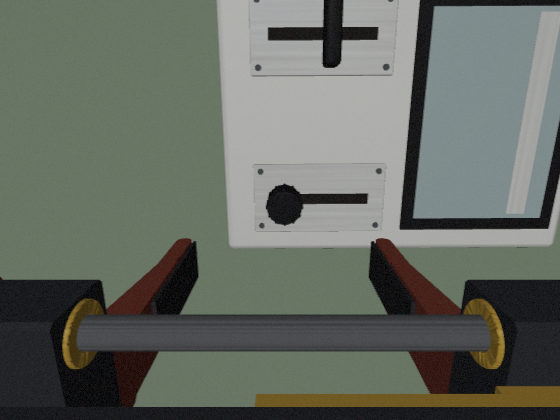

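The wrist view shows the knob top at (284,204), with its slot running right (horizontal in the image) to (367,198). The size bar is at (332,30), well clear of the fingers.

Run:
```python
from station import r, grab_frame
from h import *
d=np.load("w1.npz"); A=R.from_euler('xyz',d["O"],degrees=True).as_matrix(); TC=d["TC"]
T=(A@TC[:3,:3],A@TC[:3,3]+d["P"])
k=ray((284,204),d["K"],T,.105); e=ray((367,198),d["K"],T,.074); print(k,e,ray((332,30),d["K"],T,.099))
u=np.array([np.cos(np.radians(4.4)),np.sin(np.radians(4.4)),0])
k[2]=.2; r.move_l(k,v=.2); k[2]=.083; r.move_l(k,v=.1)
print("down",r.read_position(),r.read_ft_force())
r.grip(0.02); print("w",r.read_width(),r.read_grip_force(),r.read_ft_force(),r.read_t())
```

```text
[0.56791098 0.01646056 0.105     ] [0.63981867 0.0188609  0.074     ] [0.59155337 0.14248296 0.099     ]
down [0.56841702 0.01643746 0.08359788] [ 0.78285709  0.49358725 -0.1759878 ]
w 0.027243014536078358 30.00006079673767 [-0.04016208 -0.32735441  0.5214084 ] 6.8167
```

The grip is firm: 27 mm across a 28 mm knob. Now I'll slide it in small steps until the end stop shows in the force reading.

Run:
```python
from station import r
import numpy as np
u=np.array([np.cos(np.radians(4.4)),np.sin(np.radians(4.4)),0])
s=np.array(r.read_position()); s[2]=.083
for d in [.01,.02,.03,.035,.038]+list(np.arange(.040,.070,.002)):
    r.move_l(s+d*u,v=.04); F=np.array(r.read_ft_force()); p=np.array(r.read_position())
    print(round(d,3),((p-s)@u).round(4),F.round(1),round(r.read_width(),4),round(r.read_t(),1))
    if abs(F@u)>15 or abs(F[1])>25: break
```

```text
0.01 0.0109 [ 1.4  0.5 -2.1] 0.0275 7.2
0.02 0.0208 [ 2.3  1.  -1.9] 0.0275 7.6
0.03 0.0308 [ 1.1  1.7 -2.4] 0.0276 8.0
0.035 0.0354 [-0.6  0.4  0.4] 0.0274 8.3
0.038 0.0382 [-0.7  1.4 -0.5] 0.0274 8.5
0.04 0.0401 [-1.5  2.3  1.5] 0.0276 8.8
0.042 0.0421 [-1.2  2.1  2.4] 0.0278 9.0
0.044 0.0442 [-1.3  2.7  2.4] 0.0272 9.3
0.046 0.0462 [-0.6  3.2  0.9] 0.0275 9.5
0.048 0.0483 [-1.1  3.9  0.2] 0.0273 9.8
0.05 0.0502 [-1.1  2.7  1. ] 0.0275 10.0
0.052 0.0522 [-1.6  3.4  2. ] 0.0271 10.3
0.054 0.0542 [-2.   4.4  1.1] 0.028 10.5
0.056 0.0562 [-1.3  4.4  1.6] 0.0277 10.8
0.058 0.0581 [-0.6  6.1  0.4] 0.0277 11.0
0.06 0.0601 [-1.2  4.6  1.2] 0.0278 11.3
0.062 0.062 [-1.5  5.2  1.4] 0.0273 11.5
0.064 0.0622 [-6.7  5.   6.4] 0.0276 11.8
0.066 0.0623 [-12.6   5.2  12.3] 0.027 12.0
0.068 0.0624 [-19.4   5.4  17.5] 0.0274 12.3
```

The end stop was reached after 62 mm, with force rising to 19 N. Next: unload, let go, rise and check.

Run:
```python
from station import r, grab_frame
from h import *
import cv2
p=np.array(r.read_position()); u=np.array([np.cos(np.radians(4.4)),np.sin(np.radians(4.4)),0])
p[2]=.083; r.move_l(p+.001*u,v=.04); print(r.read_ft_force())
r.grip(.07); p=np.array(r.read_position()); p[2]=.2; r.move_l(p,v=.12)
r.sleep(.2); P=r.read_position();O=r.read_orientation();f=grab_frame("wrist"); cv2.imwrite("pics/w2.png",f["image"][:,:,::-1])
np.savez("w2.npz",P=P,O=O,K=f["mtx"],TC=f["tool_from_camera"]); print(P,r.read_ft_force(),r.read_t())
```

```text
[-4.90974908  4.09057364  3.75396647]
[0.63065315 0.02147442 0.19927591] [ 0.29135153 -0.67295018  0.2663706 ] 14.7417
```

View pics/w2.png

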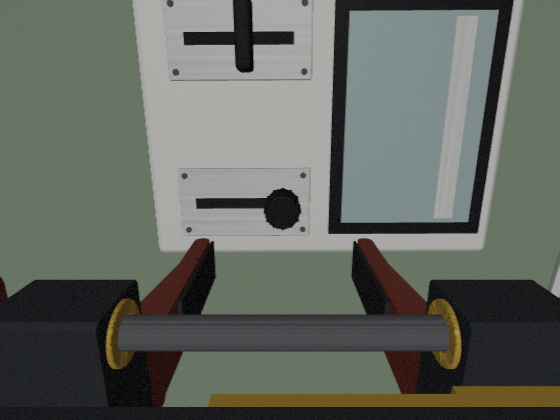

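The wrist view shows the knob at (282,208), at the window end of its slot and free of the fingers. The size bar at (244,35) sits in the same place in its slot (183–294) as before.

```bash
python3 -c "
from station import r
print(r.sign_off(), r.read_t())"
```

```text
the job is handed in; nothing more can be done
the job is handed in; nothing more can be done
```

The lock knob was slid 62 mm towards the glass to its end stop and let go, the size bar looks unmoved in the last picture, and the job was handed in at about 15 s of the 29 s allowed; no verdict was shown.

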